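# Set a brush handle into its head and clamp it in the jig

## Robot

A 6-joint arm with a two-finger parallel gripper is mounted at the origin on a cart in front of the work surface, level with it; the furniture and walls round the work are solid. World frame = base frame: x ahead of the robot, y to its left, z up, the work surface at z = 0. Lengths are in m, angles in rad, forces in N, time in s.
With the tool pointing down it reaches from about 0.25 to 0.775 m from the base axis. Payload 8.9 kg.
Tool frame: the origin (TCP) lies between the finger pads; the fingertips stand 22 mm ahead of it and the grasp point (between the pads) lies 3 mm ahead of it (ctrl.tip_extent is the distance from the TCP to the fingertips, in m); z points along the fingers, y is the line along which they close (so a half turn about z gives the same grasp; the last joint's range is limited). The gripper opens to 85 mm and grips with 20 to 120 N. Pads are 22 mm wide; open, the fingers measure 114 mm over their backs; the gripper's body (76 mm by 85 mm) begins 54 mm behind the grasp point. The pads swing forward as they close: fully open they stand 13 mm farther back than shut.
Start: joints at [1.12, 0.291, -0.153, 1.127, 0, 1.431], TCP at [0.161, 0.5, 0.253] pointing down, gripper open.
Joint ranges: [-2.52, 2.52], [-0.91, 1.74], [-1.3, 1.37], [-1.96, 2.02], [-1.52, 1.47], [-3.14, 3.14]. Speed limits (rad/s): [2.22, 2.22, 2.79, 3.14, 3.14, 3.14].

## Interface

Orientations are given as a unit quaternion [x, y, z, w].
In Python, from bench import monitor, cams, order, ctrl gives the robot as it stands.
- The arm moves only by the tool step_arm, never from a script. Its argument "series" is a list of rows, each a list of 7 numbers: the opening, from 0 (shut) to 1 (fully open), then the shift along the world's x, y, z in mm, then the turn, a rotation vector about the world's x, y, z in units of 10 degrees (1.0 is 10 degrees). A call has 1 to 12 rows; each row shifts and turns the commanded pose from where the row before left it; what a row does not reach is not made up. A row lasts 1/8 s, in which the tool goes at most 62.5 mm and 10.7 degrees, less where a joint would pass 70% of its speed; a pose out of reach is approached as far as the arm can. A call is refused whole if a number of a shift passes 62.5 or a number of a turn 1, either way. A call with a gripper value outside its range is refused whole. The fingers move at their own pace and stop on an object; the grip force is fixed at half the most. Time passes only in rows, so rows that do not move let the fingers close. It gives the time, the measured TCP pose, the force, the opening and the grip force at its end, in the units of the state.
- monitor.state(): the state, without advancing time (a new reading comes with each control period).
- cams.capture(name): name is "scene" or "top"; returns the picture (400x640x3 uint8, blue, green, red); there is no depth.
- cams.camera_info(name): a dict with "fov_y" (degrees; the focal length in pixels is half the picture's height over the tangent of half this angle, whatever the lens; pixels are square), "cx", "cy" (the principal point, pixels), "pose" (4x4, takes a point from camera to world coordinates). Camera axes: x right, y down, z forward; pixel columns grow to the right and rows downward; lengths in m; the calibration is good to about 2 mm. A picture is of the moment at which its call begins. camera_info takes no time and is no camera call.
- order.close_job(): hands the job in; it is judged then, once.
Trained networks look in the newest picture that a camera, given by its name, has taken for a name from the list of things; names that differ only in an ending like _2 or _b are one class to them, and where a whole thing is asked for, a point or a joint stands for the part that bears it (a point fixed in the world has none). Each returns a list of dicts, best first, with "score" (0 to 1); they miss things now and then, are a little off and sometimes report something else, mostly with a low value. They report only what shows in the picture. A call takes as long as a camera call. They do not tell look-alikes from the thing itself.
- cams.silhouettes(name, camera): "mask" (400x640 bool, what is visible of it) and "extent" ([left, top, width, height] in pixels, round what is visible of it).
The state is a dict: "t": time; "joint_positions": joint angles; "dq": joint speeds; "effort": joint torques, N m; "tcp_pos": TCP position; "ee_rot": TCP orientation; "force": force on the tool from outside, world axes, zero at the start; "wrist_torque": the same for the moment, N m; "width": finger opening in m; "finger_force": force on a finger pad.
Only numpy, scipy, OpenCV 4.12 (cv2) and the standard library are available. Lean on these libraries where they do the work, as an engineer would, in place of code of your own. Each camera call takes 0.05 s, during which the arm holds its last target. There are 200 camera calls.

## Task

Fit the tenoned handle to the brush head for gluing: take the handle with the thin stub (tenon) at one end off the rest, lay it in the jig's V-blocks with the tenon towards the brush head, push it along the Vs until its shoulder sits fully home on the ferrule, and bed it there with a firm push of about 1.5 kg. Then swing the clamp strap over and press its tab down until the spring hook snaps over it, and leave it latched. Never push the handle with more than 2 kg or press the strap with more than 1.5 kg, lay the handle down gently, and leave the spare handle and the other things alone.

Things in the scene. Friction and masses are not known exactly. Their poses are not given: they have to be found in the camera images.
- jig: Gluing jig fixed to the bench: reddish-brown wooden base 132 x 236 x 16 mm. Origin on the table under the V axis, which runs along the jig's y, level, 48 mm above the table. Brush head at the -y end, strap hinge on the +x side (away from the robot), spring catch on the -x side. The wooden cradle round the ferrule is 52 mm wide, up to 67 mm high, at y = -90..-76 mm.
- vblocks: The jig's two steel V-blocks (90 degree V, 44 mm wide, tops 45 mm above the table), fixed; origin and axes as the jig's. They stand at y = -48..-20 mm and y = 36..58 mm; between them, over the base's top (16 mm), is a 56 mm gap where fingers fit on both sides of a handle.
- ferrule_mouth (a point): Centre of the ferrule's mouth, on the V axis at y = -68 mm of the jig, 48 mm above the table; axes as the jig's: the handle goes in towards -y. 18.4 mm wide inside, 26 mm outside, 24 mm deep. A light push fit: once the tenon is about 9 mm inside, the springy seam takes 2 to 7 N to slide on; when the shoulder meets the rim it stops hard.
- brush_head: Brush head held in the jig: bright metal ferrule 26 mm in diameter and 24 mm long, pale bristles behind it; origin at the middle of the ferrule's mouth, axes as the jig's.
- handle: The handle to use: pale wooden cylinder 26 mm in diameter, body 140 mm long with a round tail, at the other end a flat shoulder and a tenon 16 mm in diameter, 18 mm long (158 mm in all), about 90 g. Origin on its axis at the middle of the 140 mm body; x along the axis towards the tenon. It lies in one of the two places of the rest, axis 40 mm above the table.
- shoulder (a point): Centre of the handle's flat shoulder, on its axis 70 mm from the handle's origin towards the tenon; the tenon's tip is 18 mm further. Fully home, this point is at the ferrule mouth.
- spare: Plain spare handle of the same wood and diameter, 140 mm long, both ends rounded, no tenon; it stays in the other place of the rest. Origin at its middle, on the axis.
- rest: Dark wooden rest, 122 x 104 mm, fixed; origin under its middle. Two handle places at x = -37.5 and +37.5 mm: handles lie along its y, tenon towards -y, in notches at y = -51..-39 and 39..51 mm; between these a handle is free on both sides (nothing higher than 10 mm).
- strap (a joint): Angle of the clamp strap (rad): about 0 latched, level over the V axis, pointing to the jig's -x; 1.57 upright; starts leaning back at 2.1 to 2.4. Stiff hinge: stays where left, 1 to 2 N at the tab swings it. Over the last 0.25 rad pad and hook resist with 2 to 9 N at the tab. Where it latches depends on how high the hook was set: -0.1 to 0.1. Let go short of that, it springs up by 0.03 or more.
- strap_hinge (a point): Hinge axis of the strap, parallel to the jig's y, at the strap's mid thickness: 38 mm towards the jig's +x, 33 mm towards -y, 70 mm above the table.
- strap_tab (a point): Middle of the outer (closed: upper) face of the ribbed tab at the strap's free end, 118 mm from the hinge; tab 34 x 26 mm, strap 18 mm wide, 6 mm thick, ending 133 mm from the hinge. The hook comes up through a slot 76 to 99 mm from the hinge, up to 95 mm above the table, so press on the tab, outside the slot. At strap angle 0 this face is 73 mm above the table.
- pad: Round black pressure pad, 18 mm wide, sprung (2.2 N/mm), under the strap 38 mm from its hinge; it bears on the handle over the V-block next to the brush head, and presses on it with 6 to 26 N when the strap is latched.
- gesso_jar: Open white jar of primer, 54 mm wide, 95 mm high, behind and between jig and rest; leave alone.
- celadon_bowl: Small pale green bowl, 89 mm wide, 47 mm high, behind the jig; leave alone.
- cork_block: Cork sanding block, 33 x 46 x 42 mm, left of the jig; leave alone.
- catch_post: Fixed post of the catch, 60 mm to the jig's -x side, oppopoint the strap hinge; origin on the table under the V axis. Its hook carrier is clamped in a slot, up to 8 mm above or below the middle, differently each time. When the tab is pressed, the strap's cross pin pushes the sprung hook aside, the hook snaps over it, and 1.2 mm lower the pin meets a hard seat on the carrier: stop there.
There are look-alikes about, which are no part of the job. What is shaped like the handle but turquoise is not meant.

How it is judged:
On the way:
1. the handle lies in the V-blocks, strap open, its shoulder bedded on the ferrule with a push of more than 6 N (distance between shoulder and ferrule_mouth below 0.003 m and angle between the x axis of handle and the y axis of jig, either way round below 0.04 rad and contact force between handle and brush_head above 6 N and value of joint strap above 0.5 rad), for 0.1 s.
At the end, for the whole second after the job is handed in: handle at rest in both Vs, along their axis within 0.03 rad, its shoulder within 1.5 mm of the ferrule's mouth along the axis (2 mm in all); strap down (below 0.12 rad) and held by its hook, so that the pad presses on the handle with over 6 N; spare handle within 20 mm of its place (y of shoulder in the frame of ferrule_mouth below 0.0015 m and distance between shoulder and ferrule_mouth below 0.002 m and angle between the x axis of handle and the y axis of jig, either way round below 0.03 rad and value of joint strap below 0.12 rad and contact force between pad and handle above 6 N and linear speed of handle below 0.01 m/s and distance of spare from where it was at the start of the episode below 0.02 m); the robot touches nothing.
It fails at once if the ferrule is pushed with more than 25 N (contact force between handle and brush_head above 25 N).
It fails at once if the handle is pressed or dropped into the V-blocks with more than 45 N (contact force between handle and vblocks above 45 N).
It fails at once if the catch is forced with more than 24 N (contact force between catch_post and anything else above 24 N).
It fails at once if the spare handle is moved by more than 20 mm (distance of spare from where it was at the start of the episode above 0.02 m).
It fails at once if a bystander (jar, bowl or cork block) is moved by more than 30 mm (distance of any of gesso_jar, celadon_bowl, cork_block from where it was at the start of the episode above 0.03 m).
It also fails if it takes over 72 s, if anything falls off the work surface, if the arm or the gripper's body presses on something with over 40 N, if the wrist force passes 120 N, or if a joint passes its speed limit or range.

## Working session

There is one attempt and no reset: what is moved stays moved. The work goes in short steps, Python scripts to look and compute and a tool call to move; the robot and the scene stay as the last step left them, time stands still between calls to the robot, and variables do not carry over. Pictures are saved under pics/ and viewed, at most 10 in all, crops included, and the job is handed in when it is done.

Besides the shell and the picture viewer there is one more tool, called after "Request:" as name([rows], argument=value, ...), one row to a line, values as JSON. step_arm: Moves the arm, as the interface text tells. Its arguments: {"type":"object","properties":{"series":{"type":"array","items":{"type":"array","items":{"type":"number"}}}},"required":["series"]}

```bash
ls; mkdir -p pics; python3 - <<'E'
from bench import monitor,cams,order,ctrl
import cv2,numpy as np
print(monitor.state(), ctrl.tip_extent)
for n in("scene","top"):
    im=cams.capture(n);cv2.imwrite(f"pics/{n}0.png",im);i=cams.camera_info(n);print(n,i)
    for o in("jig","vblocks","brush_head","handle","spare","rest","strap","catch_post","gesso_jar","pad","strap_tab","cork_block"):
        for r in cams.silhouettes(o,n)[:3]:
            m=r["mask"];ys,xs=np.nonzero(m);rc=cv2.minAreaRect(np.c_[xs,ys].astype(np.float32))
            print(o,round(r["score"],2),r["extent"],[np.round(v,1) for v in rc], xs.mean().round(1),ys.mean().round(1))
E
```

```text
pics
{'t': 0.0, 'joint_positions': array([ 1.11966109e+00,  2.91303265e-01, -1.54103987e-01,  1.12671285e+00,
        2.89623305e-05,  1.43147381e+00]), 'dq': array([-0.00013817, -0.00020417,  0.00102407, -0.00110561,  0.00025507,
       -0.00020445]), 'effort': array([-1.02593523e-03, -5.37142432e+01,  3.31376660e+01,  1.56828639e-02,
       -2.94199235e-04,  1.68394195e-05]), 'tcp_pos': array([0.16088323, 0.49931721, 0.25272869]), 'ee_rot': array([ 1.55275508e-01,  9.87870983e-01, -6.29039367e-04, -2.06437104e-04]), 'force': array([-0.41049029, -0.39125329,  0.44712628]), 'wrist_torque': array([-0.03724121, -0.03252877, -0.01576954]), 'finger_force': 0.0, 'width': 0.08535384103936004} 0.022
scene {'fov_y': 52.01905892334648, 'cx': 317.92944693797966, 'cy': 194.053232904407, 'pose': array([[ 0.7948124 , -0.45001485,  0.40713619,  0.03719855],
       [-0.60676037, -0.57744211,  0.54626227, -0.85033852],
       [-0.01072856, -0.68121013, -0.73200933,  1.09973435],
       [ 0.        ,  0.        ,  0.        ,  1.        ]])}
jig 0.56 [244.9, 136.2, 71.6, 78.9] [array([289. , 179.3]),
[... 3112 characters left out ...]
.9)] 389.4 232.1
strap 0.83 [250.8, 162.0, 12.3, 33.6] [array([256.6, 179.9]), array([35.7,  8.6]), np.float64(79.5)] 257.0 178.6
catch_post 0.47 [263.1, 218.0, 8.9, 14.8] [array([266.5, 226. ]), array([8., 9.]), np.float64(90.0)] 266.7 225.6
gesso_jar 0.85 [321.5, 166.8, 18.0, 22.0] [array([331. , 177.5]), array([21., 16.]), np.float64(90.0)] 331.0 177.7
gesso_jar 0.17 [276.8, 201.1, 23.5, 7.3] [array([286., 205.]), array([ 8., 22.]), np.float64(90.0)] 287.7 205.1
strap_tab 0.64 [252.2, 163.5, 8.9, 35.2] [array([256.7, 180.1]), array([35.7,  8.8]), np.float64(78.7)] 257.0 178.7
cork_block 0.53 [175.1, 246.2, 19.7, 6.0] [array([183.5, 249. ]), array([10., 17.]), np.float64(90.0)] 183.5 248.9
```

View crops.

```bash
python3 - <<'E'
import cv2
t=cv2.imread("pics/top0.png")[140:290,170:490]
s=cv2.imread("pics/scene0.png")[125:365,195:405]
cv2.imwrite("pics/tc.png",cv2.resize(t[:, :160],None,fx=4.95,fy=4,interpolation=2) if 0 else cv2.resize(t[10:130,40:272],None,fx=3.4,fy=3.4,interpolation=2))
cv2.imwrite("pics/sc.png",cv2.resize(s[0:165],None,fx=3.6,fy=3.6,interpolation=2))
E
```

```text
(no output)
```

View pics/tc.png

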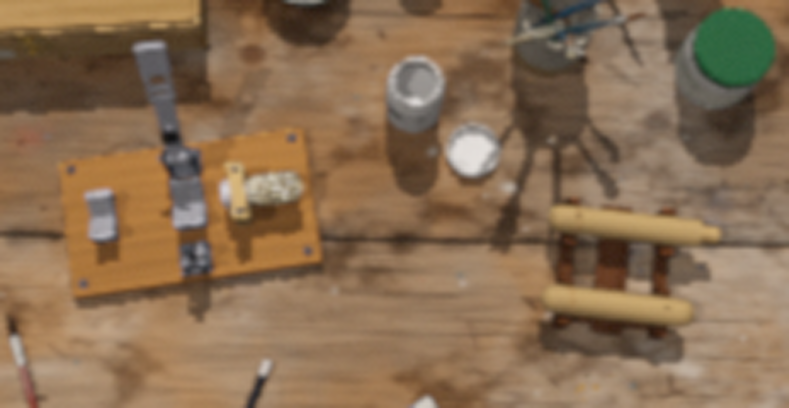

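View pics/sc.png

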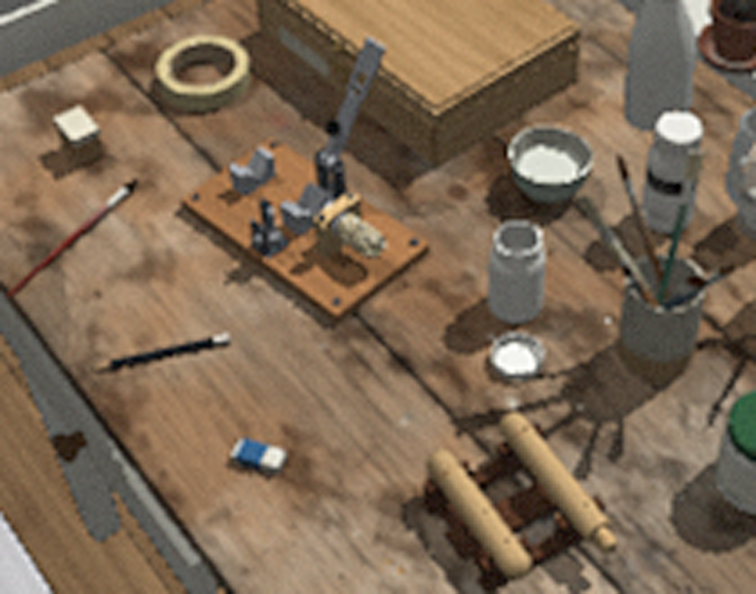

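```bash
cat > h.py <<'E'
import cv2,numpy as np
from scipy.optimize import minimize
from bench import monitor,cams,order,ctrl
S=8
def proj(n,P):
    i=cams.camera_info(n);f=200/np.tan(np.radians(i["fov_y"]/2));T=np.linalg.inv(i["pose"])
    c=np.atleast_2d(P)@T[:3,:3].T+T[:3,3];return c[:,:2]/c[:,2:]*f+[i["cx"],i["cy"]]
def ray(n,uv,z):
    i=cams.camera_info(n);f=200/np.tan(np.radians(i["fov_y"]/2));M=i["pose"]
    d=M[:3,:3]@[(uv[0]-i["cx"])/f,(uv[1]-i["cy"])/f,1];return M[:3,3]+d*(z-M[2,3])/d[2]
def place(p,x,y,a,z=0):
    c,s=np.cos(a),np.sin(a);return np.c_[x+c*p[:,0]-s*p[:,1],y+s*p[:,0]+c*p[:,1],p[:,2]+z]
def soft(n,pts,hulls):   # anti-aliased silhouette
    m=np.zeros((400,640),np.uint8)
    for P in hulls(pts):
        q=cv2.convexHull(proj(n,P).astype(np.float32))
        cv2.fillConvexPoly(m,np.round((q+0.0)*256).astype(np.int32),255,cv2.LINE_AA,8)
    return m/255.
def ring(x,r,k=24):
    t=np.linspace(0,2*np.pi,k);return np.c_[np.full(k,x),r*np.cos(t),r*np.sin(t)]
BODY=np.vstack([ring(.07,.013),ring(-.057,.013)]+[ring(-.057-.013*np.sin(a),.013*np.cos(a)) for a in(.3,.6,.9,1.2,1.5)])
TEN=np.vstack([ring(.069,.008),ring(.088,.008)])
def fit(masks,parts,x0,z):
    def cost(v):
        return sum(((soft(n,None,lambda _:[place(p,v[0]/100,v[1]/100,v[2],z) for p in parts])-m)**2).sum() for n,m in masks.items())
    x0=np.array([x0[0]*100,x0[1]*100,x0[2]])
    r=minimize(cost,x0,method="Nelder-Mead",options=dict(initial_simplex=[x0,x0+[1,0,0],x0+[0,1,0],x0+[0,0,.1]],xatol=1e-3,fatol=.05))
    return np.array([r.x[0]/100,r.x[1]/100,r.x[2]]),r.fun
E
python3 - <<'E'
from h import *
M={}
for n in("top","scene"):
    im=cams.capture(n)
    L=cams.silhouettes("handle",n)
    tgt=proj(n,[ray("top",(397,216),.04)])[0]
    L=[r for r in L if np.hypot(*(np.argwhere(r["mask"]).mean(0)[::-1]-tgt))<15]
    M[n]=L[0]["mask"].astype(float)
c=ray("top",(397,216),.04)
print("guess",c)
for ms in (M,{"top":M["top"]},{"scene":M["scene"]}):
    print("handle",*fit(ms,[BODY,TEN],(c[0],c[1],-1.65),.04))
# jig: colour mask
B=np.array([[x,y,z] for x in(-.066,.066) for y in(-.118,.118) for z in(0,.016)])
J={}
for n in("top","scene"):
    im=cams.capture(n);hsv=cv2.cvtColor(im,cv2.COLOR_BGR2HSV)
    if n=="top": print("hsv base",hsv[216:219,246],"table",hsv[250,250])
    m=((hsv[...,0]<16)&(hsv[...,1]>150)&(hsv[...,2]>90)).astype(np.uint8)
    q=proj(n,[ray("top",(266,205),.016)])[0];w=np.zeros_like(m);cv2.circle(w,tuple(int(v) for v in q),60,1,-1);m*=w
    k,l,st,_=cv2.connectedComponentsWithStats(cv2.morphologyEx(m,cv2.MORPH_CLOSE,np.ones((3,3))))
    b=1+np.argmax(st[1:,4]);print(n,st[b])
    h=cv2.convexHull(np.argwhere(l==b)[:,::-1].astype(np.int32));o=np.zeros((400,640),np.uint8);cv2.fillConvexPoly(o,h,1);J[n]=o.astype(float)
c=ray("top",(266,213),.016)
for ms in (J,{"top":J["top"]},{"scene":J["scene"]}):
    print("jig",*fit(ms,[B],(c[0],c[1],.12),0))
    v=fit(ms,[B],(c[0],c[1],.12),0)[0]
for n in J:
    im=cams.capture(n);v=fit(J,[B],(c[0],c[1],.12),0)[0];vh=fit(M,[BODY,TEN],(*ray("top",(397,216),.04)[:2],-1.65),.04)[0]
    big=cv2.resize(im,None,fx=4,fy=4,interpolation=2)
    for P in(place(B[1::2],*v),place(BODY,*vh,.04),place(TEN,*vh,.04),place(np.array([[0,-.068,.048],[.038,-.033,.07],[0,.05,.048]]),*v)):
        cv2.polylines(big,[np.round((cv2.convexHull(proj(n,P).astype(np.float32))+.5)*4).astype(int)],True,(255,0,0),1)
    a=proj(n,place(np.zeros((1,3)),*v))[0];b=proj(n,place(np.zeros((1,3)),*vh))[0]
    f=lambda p,r:big[int(p[1]*4-r):int(p[1]*4+r),int(p[0]*4-r):int(p[0]*4+r)]
    cv2.imwrite(f"pics/ov_{n}.png",np.hstack([f(a,190),f(b,190)]))
cv2.imwrite("pics/ov.png",cv2.resize(np.vstack([cv2.imread("pics/ov_top.png")[:300],cv2.imread("pics/ov_scene.png")[40:340]]),(760,600)))
E
```

```text
guess [ 0.53910998 -0.33314968  0.04      ]
handle [ 0.53878988 -0.32111304 -1.65757747] 88.3448212226067
handle [ 0.53881484 -0.31934467 -1.67304005] 42.71077277970012
handle [ 0.53798396 -0.32615126 -1.65094199] 34.127735486351405
hsv base [[ 15 167 151]
 [ 15 165 147]
 [ 15 164 146]] table [ 15 111 166]
top [ 228  188   77   50 1446]
scene [277 178   1   1   1]
jig [0.5507324  0.08463879 0.15844311] 2051.1065128796618
jig [0.55032057 0.08463485 0.16296208] 128.8553171856978
jig [  2.41162695   1.3852338  -16.34748971] 1.0
```

View pics/ov.png

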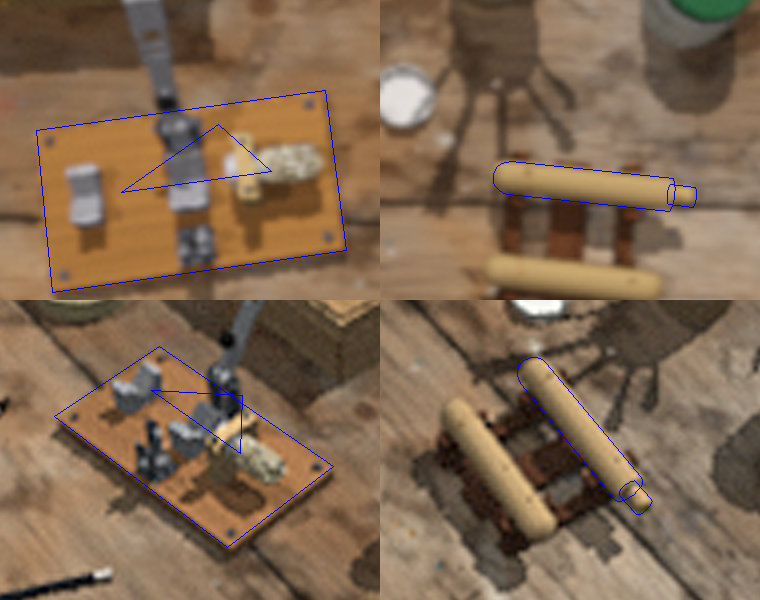

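Request:
step_arm([
  [0.6,25,-62,0,0,0,-0.64],
  [0.6,25,-62,0,0,0,-0.64],
  [0.6,25,-62,0,0,0,-0.64],
  [0.6,25,-62,0,0,0,-0.64],
  [0.6,25,-62,0,0,0,-0.64],
  [0.6,25,-62,0,0,0,-0.64],
  [0.6,25,-62,0,0,0,-0.64],
  [0.6,25,-62,0,0,0,-0.64],
  [0.6,25,-62,0,0,0,-0.64],
  [0.6,25,-62,0,0,0,-0.64],
  [0.6,25,-62,0,0,0,-0.64],
  [0.6,25,-62,0,0,0,-0.64],
])

```text
t: 3.2
tcp_pos: [0.442, -0.1982, 0.2535]
ee_rot: [0.737, 0.676, 0.0, 0.0]
force: [0.6, -0.2, 1.0]
width: 0.0512
finger_force: 0.0
```

```bash
cat > eg.py <<'E'
from h import *
IM={n:cv2.imread(f"pics/{n}0.png") for n in("top","scene")}
from scipy.ndimage import map_coordinates
def chan(n):
    im=IM[n];g=cv2.GaussianBlur(im,(0,0),.7)
    lab=cv2.cvtColor(g,cv2.COLOR_BGR2LAB).astype(float);hsv=cv2.cvtColor(g,cv2.COLOR_BGR2HSV).astype(float)
    return dict(L=lab[...,0],b=lab[...,2],s=hsv[...,1],a=lab[...,1],all=lab)
C={n:chan(n) for n in IM}
def contour(n,parts):
    m=np.zeros((400*S,640*S),np.uint8)
    for P in parts: cv2.fillConvexPoly(m,np.round(cv2.convexHull(((proj(n,P)+.5)*S).astype(np.float32))).astype(int),1)
    c=max(cv2.findContours(m,0,cv2.CHAIN_APPROX_NONE)[0],key=len)[:,0].astype(float)
    t=np.roll(c,-12,0)-np.roll(c,12,0);nn=np.c_[t[:,1],-t[:,0]];nn/=np.linalg.norm(nn,axis=1)[:,None]+1e-9
    return (c+.5)/S-.5,nn
def cost(v,parts,cams_,ch,z,sgn):
    r=0
    for n in cams_:
        c,nn=contour(n,[place(p,v[0]/100,v[1]/100,v[2],z) for p in parts])
        chs=["L","a","b"] if ch=="all" else [ch]
        d=np.zeros(len(c))
        for k in chs:
            f=C[n][k];s=lambda q:map_coordinates(f,[q[:,1],q[:,0]],order=1)
            e=s(c+nn)-s(c-nn);d+=e**2 if sgn==0 else np.clip(sgn*e,-40,40)
        if sgn==0:d=np.sqrt(d)
        r-=np.minimum(d,45).mean()
    return r
def efit(parts,x0,cams_=("top","scene"),ch="all",z=0,sgn=0,yaw=True):
    x0=np.array([x0[0]*100,x0[1]*100,x0[2]]);best=None
    for dx in(-.4,0,.4):
        for dy in(-.4,0,.4):
            a=x0+[dx,dy,0]
            if yaw: r=minimize(cost,a,(parts,cams_,ch,z,sgn),method="Nelder-Mead",options=dict(initial_simplex=[a,a+[.3,0,0],a+[0,.3,0],a+[0,0,.04]],xatol=2e-3,fatol=.005)); 
            else: r=minimize(lambda q:cost([q[0],q[1],x0[2]],parts,cams_,ch,z,sgn),a[:2],method="Nelder-Mead",options=dict(initial_simplex=[a[:2],a[:2]+[.3,0],a[:2]+[0,.3]],xatol=2e-3,fatol=.005)); r.x=np.r_[r.x,x0[2]]
            if best is None or r.fun<best.fun:best=r
    return np.round([best.x[0]/100,best.x[1]/100,best.x[2]],4),round(best.fun,2)
def box(x0,x1,y0,y1,z0,z1):return np.array([[x,y,z] for x in(x0,x1) for y in(y0,y1) for z in(z0,z1)])/1000.
E
python3 - <<'E'
from eg import *
T=("top","scene")
for cc in(T,T[:1],T[1:]):
    print(cc,"handle",*efit([BODY,TEN],(.5385,-.322,-1.66),cc,z=.04))
    print(" base",*efit([box(-66,66,-118,118,0,16)],(.5503,.0846,.16),cc))
yw=efit([box(-66,66,-118,118,0,16)],(.5503,.0846,.16))[0][2]
o=(.553,.116,yw)
for nm,b in dict(v2=box(-22,22,36,58,16,45),v1=box(-22,22,-48,-20,16,45),cradle=box(-26,26,-90,-76,50,67),both=None).items():
    for cc in(T,T[:1],T[1:]): 
        if b is not None: print(nm,cc,*efit([b],o,cc,yaw=False))
s=monitor.state();print(s["tcp_pos"],s["ee_rot"],s["joint_positions"],s["width"],s["t"])
E
```

```text
('top', 'scene') handle [ 0.5413 -0.3164 -1.6538] -67.28Traceback (most recent call last):
  File "<stdin>", line 5, in <module>
  File "eg.py", line 32, in efit
    if yaw: r=minimize(cost,a,(parts,cams_,ch,z,sgn),method="Nelder-Mead",options=dict(initial_simplex=[a,a+[.3,0,0],a+[0,.3,0],a+[0,0,.04]],xatol=2e-3,fatol=.005));
              ~~~~~~~~^^^^^^^^^^^^^^^^^^^^^^^^^^^^^^^^^^^^^^^^^^^^^^^^^^^^^^^^^^^^^^^^^^^^^^^^^^^^^^^^^^^^^^^^^^^^^^^^^^^^^^^^^^^^^^^^^^^^^^^^^^^^^^^^^^^^^^^^^^^^^^
    res = _minimize_neldermead(fun, x0, args, callback, bounds=bounds,
                               **options)
    fxcc = func(xcc)
    fx = function(np.copy(x), *(wrapper_args + args))
  File "eg.py", line 18, in cost
    c,nn=contour(n,[place(p,v[0]/100,v[1]/100,v[2],z) for p in parts])
         ~~~~~~~^^^^^^^^^^^^^^^^^^^^^^^^^^^^^^^^^^^^^^^^^^^^^^^^^^^^^^
  File "eg.py", line 11, in contour
    for P in parts: cv2.fillConvexPoly(m,np.round(cv2.convexHull(((proj(n,P)+.5)*S).astype(np.float32))).astype(int),1)
                                                                   ~~~~^^^^^
  File "h.py", line 6, in proj
    i=cams.camera_info(n);f=200/np.tan(np.radians(i["fov_y"]/2));T=np.linalg.inv(i["pose"])
ValueError: time passes only in moves, steps and waits
```

```bash
python3 - <<'E'
import re
s=open("h.py").read()
s=s.replace('S=8\n','S=8\nCI={n:cams.camera_info(n) for n in("top","scene")}\n').replace('i=cams.camera_info(n)','i=CI[n]')
open("h.py","w").write(s)
E
cat > /tmp/a.py <<'E'
from eg import *
T=("top","scene")
for cc in(T,T[:1],T[1:]):
    print(cc,"handle",*efit([BODY,TEN],(.5385,-.322,-1.66),cc,z=.04),flush=True)
    r=efit([box(-66,66,-118,118,0,16)],(.5503,.0846,.16),cc);print(" base",*r,flush=True)
    if cc==T:yw=r[0][2]
o=(.553,.116,yw)
for nm,b in dict(v2=box(-22,22,36,58,16,45),v1=box(-22,22,-48,-20,16,45),cradle=box(-26,26,-90,-76,50,67)).items():
    for cc in(T,T[:1],T[1:]): print(nm,cc,*efit([b],o,cc,yaw=False),flush=True)
s=monitor.state();print(s["tcp_pos"],s["ee_rot"],s["joint_positions"],s["width"],s["t"])
E
PYTHONPATH=. timeout 500 python3 /tmp/a.py
```

```text
Traceback (most recent call last):
  File "eg.py", line 1, in <module>
    from h import *
  File "h.py", line 1, in <module>
    import cv2,numpy as np
ModuleNotFoundError: No module named 'cv2'
```

```bash
time timeout 500 python3 - < /tmp/a.py
```

```text
('top', 'scene') handle [ 0.5413 -0.3164 -1.6538] -67.28
 base [0.543  0.0794 0.1586] -45.89
('top',) handle [ 0.5402 -0.3196 -1.6599] -31.68
 base [0.5522 0.0868 0.1615] -22.8
('scene',) handle [ 0.5422 -0.316  -1.6532] -37.03
 base [0.5447 0.0785 0.1562] -28.47
v2 ('top', 'scene') [0.551  0.1168 0.1586] -62.74
v2 ('top',) [0.5506 0.1191 0.1586] -32.79
v2 ('scene',) [0.5512 0.114  0.1586] -33.46
v1 ('top', 'scene') [0.5513 0.1174 0.1586] -53.94
v1 ('top',) [0.5509 0.1194 0.1586] -33.2
v1 ('scene',) [0.5747 0.1138 0.1586] -33.1
cradle ('top', 'scene') [0.551  0.1194 0.1586] -56.5
cradle ('top',) [0.5499 0.1189 0.1586] -29.42
cradle ('scene',) [0.5549 0.1211 0.1586] -30.1
[ 0.44201956 -0.19820358  0.25345545] [7.36745299e-01 6.76170275e-01 1.82015548e-04 2.99628165e-04] [-5.72715042e-01  2.13163107e-01 -2.56993023e-01  1.09996839e+00
  2.00744339e-04  1.08377359e+00] 0.05117669014851153 3.2
real	4m41.265s
user	1m42.342s
sys	3m44.642s
```

Request:
step_arm([
  [0.6,33,-38,0,0,0,0],
  [0.6,33,-38,0,0,0,0],
  [0.6,33.5,-38,-30,0,0,0],
  [0.6,0,0,-50,0,0,0],
  [0.6,0,0,-50,0,0,0],
  [0.6,0,0,-50,0,0,0],
  [0.6,0,0,-22,0,0,0],
  [0.6,0,0,-10,0,0,0],
  [0.6,0,0,0,0,0,0],
])

```text
t: 4.32
tcp_pos: [0.5411, -0.3099, 0.0413]
ee_rot: [0.735, 0.678, -0.0, -0.0]
force: [0.4, -0.0, -0.2]
width: 0.0514
finger_force: 0.0
```

Request:
step_arm([
  [0.2,0,0,0,0,0,0],
  [0.2,0,0,0,0,0,0],
  [0.2,0,0,0,0,0,0],
  [0.2,0,0,0,0,0,0],
])

```text
t: 4.82
tcp_pos: [0.5405, -0.3103, 0.0428]
ee_rot: [0.735, 0.678, -0.001, 0.0]
force: [-6.7, 0.1, 7.0]
width: 0.0243
finger_force: 58.4
```

Request:
step_arm([
  [0.1,0,0,8,0,0,0],
  [0.1,0,0,20,0,0,0],
  [0.1,0,0,40,0,0,0],
  [0.1,0,0,40,0,0,0],
  [0.1,0,0,0,0,0,0],
])

```text
t: 5.45
tcp_pos: [0.5433, -0.3113, 0.1538]
ee_rot: [0.735, 0.678, 0.001, 0.004]
force: [0.8, -0.7, -1.3]
width: 0.0239
finger_force: 58.9
```

```bash
python3 - <<'E'
from bench import cams,monitor
import cv2,numpy as np
from h import proj
a=cams.capture("scene");s=monitor.state();p=s["tcp_pos"];print(p,s["force"],s["wrist_torque"],s["width"])
q=proj("scene",p[None])[0];print(q)
x,y=int(q[0]),int(q[1]);cv2.imwrite("pics/g1.png",cv2.resize(a[y-50:y+50,x-60:x+60],None,fx=5,fy=5,interpolation=2))
E
```

```text
[ 0.54223501 -0.31059602  0.15158479] [-0.60603933  0.29352724 -0.82136056] [ 0.08256696 -0.00304763  0.02390054] 0.02389838880199194
[346.78327153 230.75058142]
```

View pics/g1.png

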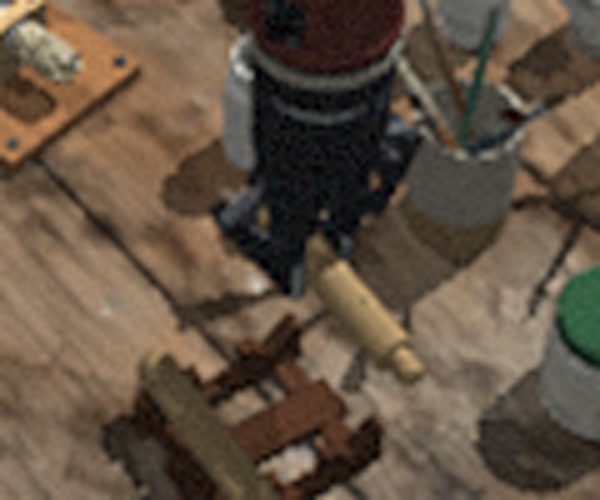

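Request:
step_arm([
  [0.1,0,0,-40,0,0,0],
  [0.1,0,0,-40,0,0,0],
  [0.1,0,0,-18,0,0,0],
  [0.1,0,0,-6,0,0,0],
  [0.1,0,0,-3,0,0,0],
  [0.1,0,0,0,0,0,0],
])

```text
t: 6.25
tcp_pos: [0.5411, -0.31, 0.0435]
ee_rot: [0.735, 0.678, -0.0, 0.0]
force: [-3.2, 2.4, 2.5]
width: 0.0241
finger_force: 59.2
```

Request:
step_arm([
  [0.6,0,0,0,0,0,0],
  [0.6,0,0,0,0,0,0],
  [0.6,0,0,0,0,0,0],
  [0.6,-2,-9,0,0,0,0],
  [0.6,-0.5,-8,-5,0,0,0],
  [0.6,0,0,0,0,0,0],
  [0.1,0,0,0,0,0,0],
  [0.1,0,0,0,0,0,0],
  [0.1,0,0,0,0,0,0],
  [0.1,0,0,0,0,0,0],
])

```text
t: 7.5
tcp_pos: [0.5388, -0.3268, 0.0375]
ee_rot: [0.735, 0.678, 0.0, 0.0]
force: [1.5, 0.7, 1.0]
width: 0.0247
finger_force: 58.7
```

Request:
step_arm([
  [0.1,0,0,15,0,0,0],
  [0.1,0,0,40,0,0,0],
  [0.1,0,0,40,0,0,0],
  [0.1,0,20,40,0,0,0],
  [0.1,2,55,0,0,0,0.2],
  [0.1,2,60,0,0,0,0.2],
  [0.1,2,60,0,0,0,0.2],
  [0.1,1,60,0,0,0,0.2],
  [0.1,1,60,0,0,0,0.2],
  [0.1,1,60,0,0,0,0.2],
  [0.1,0,60,0,0,0,0.19],
  [0.1,0,30,0,0,0,0],
])

```text
t: 9.0
tcp_pos: [0.5469, 0.141, 0.1733]
ee_rot: [0.647, 0.763, 0.0, 0.0]
force: [-0.1, -0.3, -0.9]
width: 0.0241
finger_force: 58.9
```

Request:
step_arm([
  [0.1,0,0,0,0,0,0],
  [0.1,0,0,0,0,0,0],
])

```text
t: 9.25
tcp_pos: [0.5475, 0.1376, 0.1728]
ee_rot: [0.648, 0.762, -0.0, 0.0]
force: [-0.5, -0.6, -1.0]
width: 0.025
finger_force: 58.9
```

```bash
python3 - <<'E'
from bench import cams,monitor
import cv2,numpy as np
from h import proj
a=cams.capture("scene");b=cams.capture("top");s=monitor.state();p=s["tcp_pos"];print(p,s["ee_rot"],s["force"],s["wrist_torque"],s["width"])
out=[]
d=np.array([np.cos(-1.413),np.sin(-1.413),0]);o=p-.0088*d+[0,0,.0025]
for n,im in(("scene",a),("top",b)):
    big=cv2.resize(im,None,fx=5,fy=5,interpolation=2)
    for k in(-.07,.07,.088):
        q=(proj(n,(o+k*d)[None])[0]+.5)*5;cv2.circle(big,tuple(int(v) for v in q),4,(0,0,255),1)
    q=(proj(n,o[None])[0]+.5)*5;x,y=int(q[0]),int(q[1])
    out.append(big[y-250:y+200,x-200:x+200])
cv2.imwrite("pics/g2.png",np.hstack(out))
E
```

```text
[0.54758695 0.13704848 0.17259004] [ 6.48374512e-01  7.61321532e-01 -7.63102979e-05  1.07454662e-04] [-0.54891443  0.43551783 -0.16693153] [-0.02486103  0.00145186 -0.01730153] 0.02475257743531459
```

View pics/g2.png

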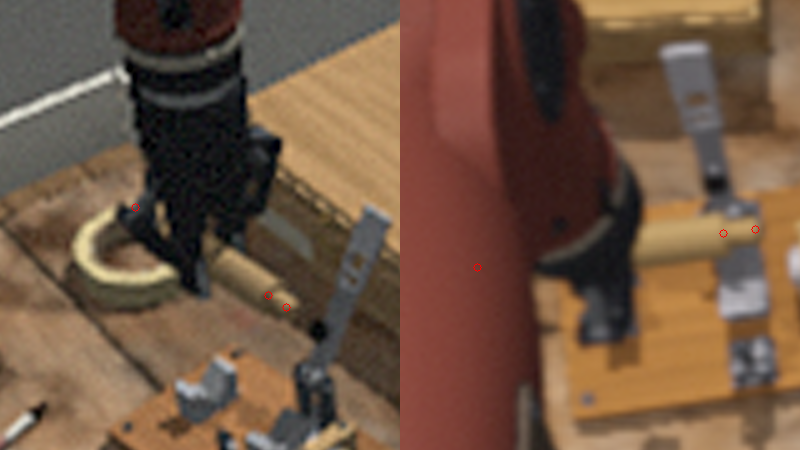

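Request:
step_arm([
  [0.1,-0.3,2,-40,0,0,0],
  [0.1,0,0,-40,0,0,0],
  [0.1,0,0,-30,0,0,0],
  [0.1,0,0,-6,0,0,0],
  [0.1,0,0,-4,0,0,0],
  [0.1,0,0,-2,0,0,0],
  [0.1,0,0,0,0,0,0],
])

```text
t: 10.22
tcp_pos: [0.5478, 0.1401, 0.0511]
ee_rot: [0.648, 0.762, 0.0, 0.0]
force: [-0.0, 0.4, -1.6]
width: 0.0243
finger_force: 59.0
```

Request:
step_arm([
  [0.1,0,0,-1.5,0,0,0],
  [0.1,0,0,-1.5,0,0,0],
  [0.1,0,0,-1,0,0,0],
  [0.1,0,0,0,0,0,0],
])

```text
t: 10.72
tcp_pos: [0.5472, 0.1401, 0.0471]
ee_rot: [0.648, 0.762, 0.0, 0.0]
force: [-3.4, -0.3, 10.6]
width: 0.0243
finger_force: 59.9
```

Request:
step_arm([
  [0.1,0,0,0.6,0,0,0],
  [0.1,0,0,0,0,0,0],
  [0.5,0,0,0,0,0,0],
  [0.5,0,0,0,0,0,0],
  [0.5,0,0,0,0,0,0],
])

```text
t: 11.35
tcp_pos: [0.5472, 0.1401, 0.0467]
ee_rot: [0.648, 0.762, -0.0, -0.0]
force: [0.6, 0.2, -0.6]
width: 0.0427
finger_force: 0.0
```

Request:
step_arm([
  [0.5,0,0,40,0,0,0],
  [0.3,0,0,45,0,0,0],
  [0,-5.5,33,0,0,0,0],
  [0,-5.5,33,0,0,0,0],
  [0,-5,33,0,0,0,0],
  [0,0,0,-30,0,0,0],
  [0,0,0,-30,0,0,0],
  [0,0,0,-9,0,0,0],
  [0,0,0,0,0,0,0],
])

```text
t: 12.48
tcp_pos: [0.5311, 0.239, 0.0628]
ee_rot: [0.648, 0.762, -0.0, -0.0]
force: [-1.0, 0.3, 0.5]
width: -0.0003
finger_force: 0.0
```

```bash
python3 - <<'E'
from bench import cams,monitor
import cv2,numpy as np
from h import proj
a=cams.capture("scene");b=cams.capture("top");s=monitor.state();p=s["tcp_pos"];print(p,s["ee_rot"],s["force"],s["wrist_torque"],s["width"])
out=[]
for n,im in(("scene",a),("top",b)):
    cv2.imwrite(f"pics/{n}1.png",im)
    big=cv2.resize(im,None,fx=5,fy=5,interpolation=2)
    q=(proj(n,np.array([[.551,.118,.048]]))[0]+.5)*5;x,y=int(q[0]),int(q[1])
    out.append(big[y-220:y+180,x-200:x+200])
cv2.imwrite("pics/g3.png",np.hstack(out))
E
```

```text
[0.53198453 0.23921841 0.06392314] [6.47955363e-01 7.61677971e-01 6.03500118e-04 3.89165173e-04] [ 0.73579403 -0.04211638  1.07789094] [-0.00323076 -0.06399155 -0.02202175] 0.00019524178237462277
```

View pics/g3.png

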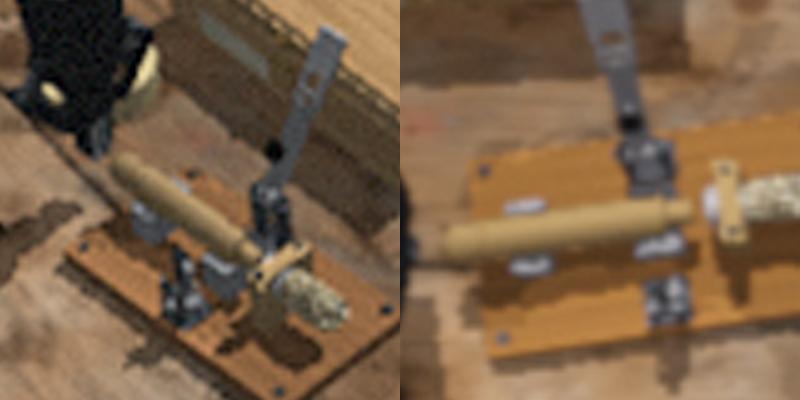

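Request:
step_arm([
  [0,1.26,-8,0,0,0,0],
  [0,1.26,-8,0,0,0,0],
  [0,0.8,-5,0,0,0,0],
  [0,0,0,0,0,0,0],
])

```text
t: 13.08
tcp_pos: [0.5347, 0.2175, 0.0631]
ee_rot: [0.648, 0.761, 0.0, 0.0]
force: [-1.0, 1.4, -0.1]
width: 0.0001
finger_force: 0.0
```

Request:
step_arm([
  [0,0.63,-4,0,0,0,0],
  [0,0.47,-3,0,0,0,0],
  [0,0,0,0,0,0,0],
])

```text
t: 13.45
tcp_pos: [0.5357, 0.2109, 0.0629]
ee_rot: [0.648, 0.762, -0.0, 0.0]
force: [0.7, -0.2, -0.3]
width: 0.0003
finger_force: 0.0
```

Request:
step_arm([
  [0,0.47,-3,0,0,0,0],
  [0,0.32,-2,0,0,0,0],
  [0,0,0,0,0,0,0],
])

```text
t: 13.82
tcp_pos: [0.5364, 0.2061, 0.0629]
ee_rot: [0.648, 0.762, 0.0, -0.0]
force: [-0.2, 1.8, -0.6]
width: -0.0001
finger_force: 0.9
```

Request:
step_arm([
  [0,0.32,-2,0,0,0,0],
  [0,0,0,0,0,0,0],
])

```text
t: 14.08
tcp_pos: [0.5368, 0.2039, 0.0629]
ee_rot: [0.648, 0.762, -0.0, 0.0]
force: [0.5, 1.7, 0.1]
width: 0.0001
finger_force: 0.7
```

Request:
step_arm([
  [0,0.16,-1,0,0,0,0],
  [0,0.16,-1,0,0,0,0],
  [0,0,0,0,0,0,0],
])

```text
t: 14.45
tcp_pos: [0.5371, 0.2019, 0.0629]
ee_rot: [0.648, 0.762, -0.0, 0.0]
force: [-0.4, 0.4, -0.3]
width: -0.0002
finger_force: 0.8
```

Request:
step_arm([
  [0,0.16,-1,0,0,0,0],
  [0,0.16,-1,0,0,0,0],
  [0,0,0,0,0,0,0],
])

```text
t: 14.82
tcp_pos: [0.5374, 0.1999, 0.0629]
ee_rot: [0.648, 0.762, -0.0, 0.0]
force: [-0.4, 1.1, 0.2]
width: 0.0002
finger_force: 0.8
```

Request:
step_arm([
  [0,0.16,-1,0,0,0,0],
  [0,0.16,-1,0,0,0,0],
  [0,0,0,0,0,0,0],
])

```text
t: 15.2
tcp_pos: [0.5377, 0.1983, 0.0629]
ee_rot: [0.648, 0.762, 0.0, -0.0]
force: [-0.5, 4.3, -0.4]
width: 0.0001
finger_force: 1.9
```

Request:
step_arm([
  [0,0.16,-1,0,0,0,0],
  [0,0.16,-1,0,0,0,0],
  [0,0,0,0,0,0,0],
])

```text
t: 15.58
tcp_pos: [0.5377, 0.1979, 0.063]
ee_rot: [0.647, 0.762, 0.001, -0.001]
force: [-1.6, 11.4, 0.1]
width: -0.0001
finger_force: 6.0
```

Request:
step_arm([
  [0,0.1,-0.6,0,0,0,0],
  [0,0,0,0,0,0,0],
])

```text
t: 15.82
tcp_pos: [0.5377, 0.1978, 0.063]
ee_rot: [0.647, 0.762, 0.002, -0.002]
force: [-2.4, 14.9, -1.3]
width: -0.0002
finger_force: 7.2
```

```bash
python3 - <<'E'
from bench import cams,monitor
import cv2,numpy as np
b=cams.capture("top");a=cams.capture("scene");cv2.imwrite("pics/top2.png",b);cv2.imwrite("pics/scene2.png",a)
s=monitor.state();p=s["tcp_pos"];print(p,s["force"],s["wrist_torque"])
from h import *
d=np.array([.1573,-.9875,0]);out=[]
for n,im in(("scene",a),("top",b)):
    big=cv2.resize(im,None,fx=5,fy=5,interpolation=2)
    for P in([.551,.118,.048]+.068*d,):
        for k in(0,-.14):
            q=(proj(n,(P+k*d)[None])[0]+.5)*5;cv2.circle(big,tuple(int(v) for v in q),3,(0,0,255),1)
    q=(proj(n,np.array([[.551,.118,.048]]))[0]+.5)*5;x,y=int(q[0]),int(q[1])
    out.append(big[y-180:y+160,x-200:x+200])
cv2.imwrite("pics/g4.png",np.hstack(out))
E
```

```text
[0.53773279 0.1978365  0.06298648] [-2.1657736  14.01271025 -0.54080275] [ 3.01560767  0.44476166 -0.02210717]
```

View pics/g4.png

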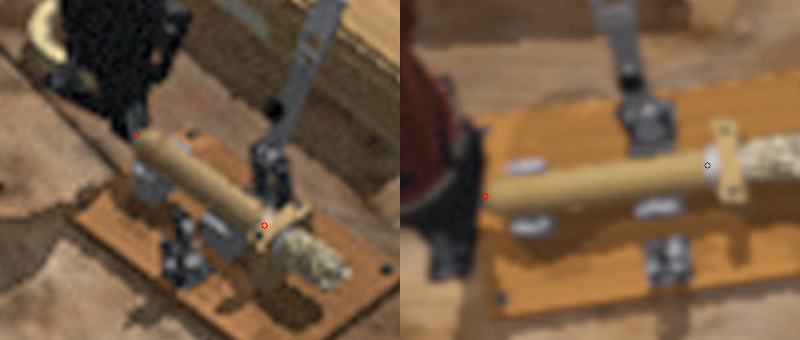

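Request:
step_arm([
  [0,-0.5,3,0,0,0,0],
  [0,-3,20,0,0,0,0],
  [0,-3,20,10,0,0,0],
  [0,0,0,60,0,0,0],
  [0,0,0,60,0,0,0],
  [0,0,0,0,0,0,0],
])

```text
t: 16.68
tcp_pos: [0.5342, 0.2406, 0.1987]
ee_rot: [0.648, 0.762, 0.004, 0.003]
force: [0.5, 0.3, 0.2]
width: 0.0001
finger_force: 0.0
```

```bash
python3 - <<'E'
from h import *
O=(.551,.118,.158)
L=lambda p:place(np.atleast_2d(np.array(p))/1000.,*O)
print("top end 254.1,162.6  scene end 298.6,136.9")
for th in np.arange(2.0,2.51,.1):
    c,s=np.cos(th),np.sin(th);e=L([38-133*c,-33,70+133*s])
    print(round(th,2),e.round(3),proj("top",e).round(1),proj("scene",e).round(1))
im=cv2.imread("pics/top1.png")
for uv in((254,181),(240,181),(270,178)): print("box foot",uv,ray("top",uv,0).round(3))
sc=cv2.imread("pics/scene0.png")
# box top front-edge left corner and foot corner in scene crop: (262,0)-(432,105) top edge ; foot (432,165)
f=lambda x,y:(x/3.6+195,y/3.6+125)
print("foot corner",ray("scene",f(435,168),0).round(3))
for z in(.05,.07,.09,.11): print(z,"top corner",ray("scene",f(435,108),z).round(3))
# top camera: box top front edge at crop v~55 -> px
for z in(.05,.07,.09,.11): print(z,ray("top",(160/3.4+210,28/3.4+150),z).round(3))
E
```

```text
top end 254.1,162.6  scene end 298.6,136.9
2.0 [[0.648 0.1   0.191]] [[253.7 167.1]] [[294.7 135.5]]
2.1 [[0.66  0.102 0.185]] [[253.5 163.8]] [[297.2 135.3]]
2.2 [[0.671 0.104 0.178]] [[253.5 160.8]] [[299.5 135.5]]
2.3 [[0.681 0.105 0.169]] [[253.6 158.2]] [[301.7 135.9]]
2.4 [[0.691 0.107 0.16 ]] [[253.7 156.1]] [[303.7 136.8]]
2.5 [[0.699 0.108 0.15 ]] [[253.9 154.4]] [[305.4 137.9]]
box foot (254, 181) [0.654 0.129 0.   ]
box foot (240, 181) [0.654 0.175 0.   ]
box foot (270, 178) [0.666 0.077 0.   ]
foot corner [0.714 0.069 0.   ]
0.05 top corner [0.739 0.101 0.05 ]
0.07 top corner [0.726 0.083 0.07 ]
0.09 top corner [0.712 0.065 0.09 ]
0.11 top corner [0.699 0.046 0.11 ]
0.05 [0.718 0.114 0.05 ]
0.07 [0.712 0.111 0.07 ]
0.09 [0.706 0.108 0.09 ]
0.11 [0.699 0.105 0.11 ]
```

Request:
step_arm([
  [0,0,0,40,0,0,0.9],
  [0,0,0,30,0,0,0.9],
  [0,15,-13,0,0,0,0.9],
  [0,20,-18,0,0,0,0.9],
  [0,20,-18,0,0,0,0.9],
  [0,20,-18,0,0,0,0.9],
  [0,20,-18,0,0,0,0.9],
  [0,20,-18,0,0,0,0.9],
  [0,20,-18,0,0,0,0.9],
  [0,20,-13,0,0,0,0.9],
  [0,0,0,0,0,0,0],
  [0,0,0,0,0,0,0],
])

```text
t: 18.18
tcp_pos: [0.686, 0.1054, 0.2625]
ee_rot: [-0.08, 0.997, 0.0, -0.001]
force: [0.0, 0.0, -0.4]
width: -0.0002
finger_force: 0.0
```

Request:
step_arm([
  [0,3,1,-40,0,0,0],
  [0,0,0,-35,0,0,0],
  [0,0,0,-15,0,0,0],
  [0,0,0,0,0,0,0],
])

```text
t: 18.68
tcp_pos: [0.6889, 0.106, 0.1726]
ee_rot: [-0.08, 0.997, 0.0, -0.001]
force: [0.4, -0.0, -0.0]
width: 0.0001
finger_force: 0.0
```

Request:
step_arm([
  [0,-11.85,-1.89,0,0,0,0],
  [0,-11.85,-1.89,0,0,0,0],
  [0,-11.85,-1.89,0,0,0,0],
  [0,-11.85,-1.89,0,0,0,0],
  [0,-11.85,-1.89,5,0,0,0],
  [0,-11.85,-1.89,15,0,0,0],
  [0,-11.85,-1.89,20,0,0,0],
  [0,0,0,0,0,0,0],
])

```text
t: 19.68
tcp_pos: [0.6071, 0.0923, 0.2156]
ee_rot: [-0.08, 0.997, -0.0, 0.002]
force: [-0.4, 0.2, -0.0]
width: 0.0001
finger_force: 0.0
```

```bash
python3 - <<'E'
from h import *
a=cams.capture("scene");b=cams.capture("top");out=[]
for n,im in(("scene",a),("top",b)):
    big=cv2.resize(im,None,fx=5,fy=5,interpolation=2)
    q=(proj(n,np.array([[.56,.1,.12]]))[0]+.5)*5;x,y=int(q[0]),int(q[1])
    out.append(big[y-220:y+200,x-200:x+200])
cv2.imwrite("pics/g5.png",np.hstack(out))
E
```

```text
(no output)
```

View pics/g5.png

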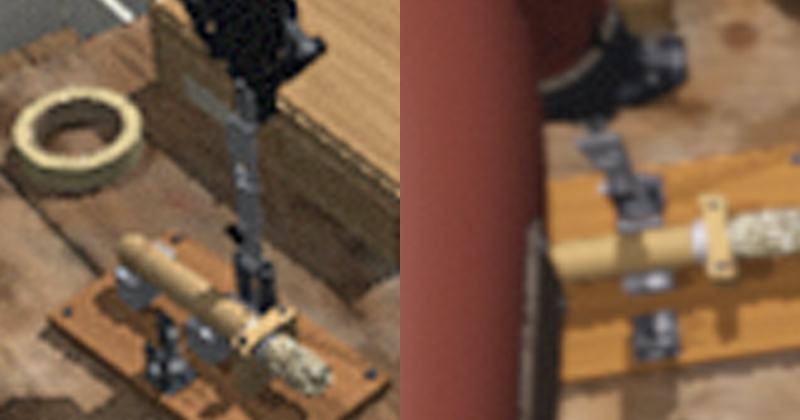

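Request:
step_arm([
  [0,-10.96,-1.75,-0.5,0,0,0],
  [0,-10.96,-1.75,-1.2,0,0,0],
  [0,-10.96,-1.75,-1.9,0,0,0],
  [0,-11.26,-1.79,-3.6,0,0,0],
  [0,-11.26,-1.79,-4.8,0,0,0],
  [0,-11.26,-1.79,-6,0,0,0],
  [0,-9.38,-1.49,-7.2,0,0,0],
  [0,-9.38,-1.49,-7.9,0,0,0],
  [0,-9.38,-1.49,-8.7,0,0,0],
  [0,0,0,0,0,0,0],
])

```text
t: 21.02
tcp_pos: [0.5105, 0.0771, 0.1705]
ee_rot: [-0.08, 0.997, 0.0, -0.001]
force: [0.1, -0.3, -0.1]
width: 0.0002
finger_force: 0.0
```

Request:
step_arm([
  [0,-6,-0.95,-8,0,0,0],
  [0,-5.5,-0.9,-8.5,0,0,0],
  [0,-4.5,-0.7,-8.5,0,0,0],
  [0,-3,-0.5,-6,0,0,0],
  [0,-2.5,-0.4,-6,0,0,0],
  [0,-2,-0.3,-4,0,0,0],
  [0,0,0,0,0,0,0],
])

```text
t: 21.9
tcp_pos: [0.4881, 0.0734, 0.1299]
ee_rot: [-0.081, 0.997, 0.0, -0.0]
force: [-0.4, 0.3, -0.1]
width: -0.0003
finger_force: 0.0
```

Request:
step_arm([
  [0,-2,-0.3,-4,0,0,0],
  [0,-2,-0.3,-4,0,0,0],
  [0,-2,-0.3,-3,0,0,0],
  [0,0,0,0,0,0,0],
])

```text
t: 22.4
tcp_pos: [0.4821, 0.0725, 0.1189]
ee_rot: [-0.081, 0.997, 0.0, -0.0]
force: [-0.2, -0.1, 0.3]
width: -0.0002
finger_force: 0.0
```

Request:
step_arm([
  [0,-1.5,-0.2,-3,0,0,0],
  [0,-1,-0.2,-2,0,0,0],
  [0,0,0,0,0,0,0],
])

```text
t: 22.78
tcp_pos: [0.4798, 0.0721, 0.114]
ee_rot: [-0.08, 0.997, -0.0, -0.0]
force: [0.2, 0.2, 0.6]
width: -0.0
finger_force: 0.0
```

Request:
step_arm([
  [0,-0.5,0,-2,0,0,0],
  [0,-0.5,0,-2,0,0,0],
  [0,0,0,0,0,0,0],
])

```text
t: 23.15
tcp_pos: [0.4791, 0.0721, 0.1101]
ee_rot: [-0.08, 0.997, -0.0, 0.0]
force: [1.3, -0.8, 0.8]
width: -0.0002
finger_force: 0.5
```

```bash
python3 - <<'E'
from h import *
a=cams.capture("scene");b=cams.capture("top");out=[]
for n,im in(("scene",a),("top",b)):
    big=cv2.resize(im,None,fx=6,fy=6,interpolation=2)
    q=(proj(n,np.array([[.53,.09,.1]]))[0]+.5)*6;x,y=int(q[0]),int(q[1])
    out.append(big[y-220:y+200,x-200:x+200])
cv2.imwrite("pics/g6.png",np.hstack(out))
s=monitor.state();print(s["tcp_pos"],s["force"])
E
```

```text
[0.47893881 0.0721395  0.11011705] [-0.23608817  0.45175064  0.81443322]
```

View pics/g6.png

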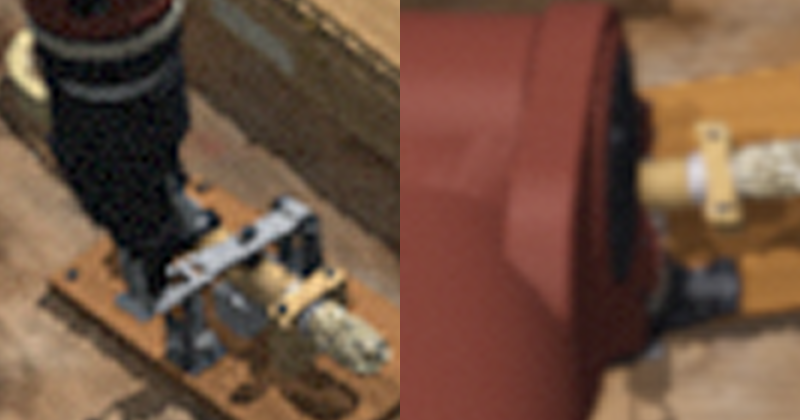

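Request:
step_arm([
  [0,-0.2,0,-1,0,0,0],
  [0,-0.2,0,-1,0,0,0],
  [0,0,0,0,0,0,0],
])

```text
t: 23.62
tcp_pos: [0.4787, 0.0721, 0.1082]
ee_rot: [-0.08, 0.997, -0.0, 0.0]
force: [0.5, -1.1, 3.9]
width: 0.0002
finger_force: 1.9
```

Request:
step_arm([
  [0,0,0,-1,0,0,0],
  [0,0,0,-1,0,0,0],
  [0,0,0,0,0,0,0],
])

```text
t: 24.0
tcp_pos: [0.4785, 0.0721, 0.1061]
ee_rot: [-0.081, 0.997, -0.0, 0.0]
force: [1.2, -1.2, 5.9]
width: -0.0001
finger_force: 2.2
```

Request:
step_arm([
  [0,0,0,-1,0,0,0],
  [0,0,0,0,0,0,0],
])

```text
t: 24.25
tcp_pos: [0.4784, 0.0721, 0.1051]
ee_rot: [-0.08, 0.997, -0.0, -0.0]
force: [0.2, -0.7, 5.0]
width: -0.0002
finger_force: 2.5
```

Request:
step_arm([
  [0,0,0,-1,0,0,0],
  [0,0,0,0,0,0,0],
])

```text
t: 24.5
tcp_pos: [0.4783, 0.0721, 0.1041]
ee_rot: [-0.08, 0.997, -0.0, -0.0]
force: [0.1, -0.0, 5.2]
width: 0.0
finger_force: 2.8
```

Request:
step_arm([
  [0,0,0,-1,0,0,0],
  [0,0,0,0,0,0,0],
])

```text
t: 24.75
tcp_pos: [0.4782, 0.072, 0.1031]
ee_rot: [-0.08, 0.997, -0.0, -0.0]
force: [-0.7, -1.8, 6.7]
width: 0.0001
finger_force: 3.0
```

Request:
step_arm([
  [0,0,0,-1,0,0,0],
  [0,0,0,0,0,0,0],
])

```text
t: 25.0
tcp_pos: [0.4781, 0.072, 0.1022]
ee_rot: [-0.08, 0.997, -0.0, -0.0]
force: [-0.8, -1.6, 7.2]
width: -0.0001
finger_force: 3.5
```

Request:
step_arm([
  [0,0,0,-1,0,0,0],
  [0,0,0,0,0,0,0],
])

```text
t: 25.25
tcp_pos: [0.4781, 0.072, 0.1011]
ee_rot: [-0.08, 0.997, -0.0, -0.0]
force: [-1.3, -1.7, 6.3]
width: -0.0005
finger_force: 3.4
```

Request:
step_arm([
  [0,0,0,-1,0,0,0],
  [0,0,0,0,0,0,0],
])

```text
t: 25.5
tcp_pos: [0.478, 0.072, 0.1]
ee_rot: [-0.08, 0.997, -0.0, -0.0]
force: [-0.9, -1.6, 6.0]
width: -0.0001
finger_force: 2.9
```

Request:
step_arm([
  [0,0,0,-1,0,0,0],
  [0,0,0,0,0,0,0],
])

```text
t: 25.75
tcp_pos: [0.4779, 0.072, 0.099]
ee_rot: [-0.08, 0.997, -0.0, -0.0]
force: [-1.6, -1.7, 5.3]
width: 0.0
finger_force: 2.6
```

Request:
step_arm([
  [0,0,0,-0.8,0,0,0],
  [0,0,0,0,0,0,0],
])

```text
t: 26.0
tcp_pos: [0.4779, 0.072, 0.0982]
ee_rot: [-0.08, 0.997, -0.0, -0.001]
force: [-0.9, -0.8, 4.3]
width: 0.0002
finger_force: 2.5
```

Request:
step_arm([
  [0,0,0,-0.8,0,0,0],
  [0,0,0,0,0,0,0],
])

```text
t: 26.25
tcp_pos: [0.4778, 0.072, 0.0973]
ee_rot: [-0.08, 0.997, -0.0, -0.001]
force: [-0.8, -0.8, 5.1]
width: 0.0002
finger_force: 2.4
```

Request:
step_arm([
  [0,0,0,-0.8,0,0,0],
  [0,0,0,0,0,0,0],
])

```text
t: 26.5
tcp_pos: [0.4778, 0.072, 0.0965]
ee_rot: [-0.08, 0.997, -0.0, -0.001]
force: [-1.0, -2.3, 5.0]
width: 0.0001
finger_force: 2.4
```

Request:
step_arm([
  [0,0,0,-0.8,0,0,0],
  [0,0,0,0,0,0,0],
])

```text
t: 26.75
tcp_pos: [0.4777, 0.072, 0.0957]
ee_rot: [-0.08, 0.997, -0.0, -0.001]
force: [-2.9, -1.4, 4.5]
width: 0.0001
finger_force: 2.3
```

Request:
step_arm([
  [0,0,0,-0.8,0,0,0],
  [0,0,0,0,0,0,0],
])

```text
t: 27.0
tcp_pos: [0.4777, 0.0719, 0.0949]
ee_rot: [-0.08, 0.997, -0.0, -0.001]
force: [-2.1, -2.1, 6.0]
width: 0.0002
finger_force: 2.4
```

Request:
step_arm([
  [0,0,0,-0.8,0,0,0],
  [0,0,0,0,0,0,0],
])

```text
t: 27.25
tcp_pos: [0.4777, 0.072, 0.0941]
ee_rot: [-0.08, 0.997, -0.0, -0.001]
force: [-1.7, -1.9, 4.5]
width: 0.0002
finger_force: 2.4
```

Request:
step_arm([
  [0,0,0,-0.8,0,0,0],
  [0,0,0,0,0,0,0],
])

```text
t: 27.5
tcp_pos: [0.4777, 0.072, 0.0933]
ee_rot: [-0.08, 0.997, -0.0, -0.001]
force: [-1.0, -1.7, 4.3]
width: 0.0002
finger_force: 2.3
```

Request:
step_arm([
  [0,0,0,-0.8,0,0,0],
  [0,0,0,0,0,0,0],
])

```text
t: 27.75
tcp_pos: [0.4777, 0.072, 0.0924]
ee_rot: [-0.08, 0.997, -0.0, -0.001]
force: [-2.2, -1.8, 4.3]
width: 0.0001
finger_force: 2.1
```

Request:
step_arm([
  [0,0,0,-0.8,0,0,0],
  [0,0,0,0,0,0,0],
])

```text
t: 28.0
tcp_pos: [0.4778, 0.072, 0.0917]
ee_rot: [-0.08, 0.997, -0.0, -0.001]
force: [-3.8, -1.0, 6.9]
width: 0.0001
finger_force: 2.7
```

Request:
step_arm([
  [0,0,0,-0.8,0,0,0],
  [0,0,0,0,0,0,0],
])

```text
t: 28.25
tcp_pos: [0.4778, 0.072, 0.0909]
ee_rot: [-0.08, 0.997, -0.0, -0.001]
force: [-3.2, -2.2, 5.7]
width: 0.0001
finger_force: 3.0
```

Request:
step_arm([
  [0,0,0,-0.6,0,0,0],
  [0,0,0,0,0,0,0],
])

```text
t: 28.5
tcp_pos: [0.4778, 0.072, 0.0904]
ee_rot: [-0.08, 0.997, -0.0, -0.001]
force: [-3.6, -2.7, 5.8]
width: -0.0002
finger_force: 3.2
```

Request:
step_arm([
  [0,0,0,-0.8,0,0,0],
  [0,0,0,0,0,0,0],
])

```text
t: 28.75
tcp_pos: [0.4778, 0.072, 0.0897]
ee_rot: [-0.08, 0.997, -0.0, -0.001]
force: [-4.4, -1.4, 8.3]
width: 0.0
finger_force: 4.5
```

Request:
step_arm([
  [0,0,0,-0.8,0,0,0],
  [0,0,0,0,0,0,0],
])

```text
t: 29.0
tcp_pos: [0.4778, 0.072, 0.0893]
ee_rot: [-0.08, 0.997, -0.0, -0.001]
force: [-6.3, -2.4, 15.1]
width: 0.0002
finger_force: 7.4
```

Request:
step_arm([
  [0,0,0,-0.8,0,0,0],
  [0,0,0,0,0,0,0],
])

```text
t: 29.25
tcp_pos: [0.4778, 0.072, 0.0889]
ee_rot: [-0.08, 0.997, -0.0, -0.0]
force: [-7.8, -2.6, 21.4]
width: 0.0
finger_force: 10.7
```

Request:
step_arm([
  [0,0,0,2,0,0,0],
  [0,0,0,0,0,0,0],
])

```text
t: 29.5
tcp_pos: [0.4778, 0.072, 0.0901]
ee_rot: [-0.08, 0.997, -0.0, -0.001]
force: [-3.7, -1.5, 6.6]
width: 0.0001
finger_force: 3.7
```

Request:
step_arm([
  [0,0,0,1.5,0,0,0],
  [0,0,0,0,0,0,0],
])

```text
t: 29.75
tcp_pos: [0.4779, 0.072, 0.0916]
ee_rot: [-0.08, 0.997, -0.0, -0.001]
force: [-3.3, -1.9, 7.1]
width: -0.0001
finger_force: 3.4
```

Request:
step_arm([
  [0,0,0,1.5,0,0,0],
  [0,0,0,0,0,0,0],
])

```text
t: 30.0
tcp_pos: [0.4786, 0.0723, 0.093]
ee_rot: [-0.081, 0.997, 0.0, 0.0]
force: [0.1, 0.1, -0.6]
width: 0.0003
finger_force: 0.0
```

Request:
step_arm([
  [0,0,0,15,0,0,0],
  [0,0,0,50,0,0,0],
  [0,-10,30,50,0,0,0],
  [0,-20,60,10,0,0,0],
  [0,-20,60,0,0,0,0],
  [0,-20,60,0,0,0,0],
  [0,-20,60,0,0,0,0],
  [0,0,40,0,0,0,0],
  [0,0,0,0,0,0,0],
])

```text
t: 31.12
tcp_pos: [0.389, 0.3811, 0.2174]
ee_rot: [-0.082, 0.997, 0.0, -0.0]
force: [0.6, -0.0, 0.1]
width: -0.0001
finger_force: 0.0
```

```bash
cat > st.py <<'E'
from h import *
O=(.551,.118,.158)
def views(tag):
    out=[]
    for n in("scene","top"):
        im=cams.capture(n);cv2.imwrite(f"pics/{n}_{tag}.png",im);IMS[n]=im
        big=cv2.resize(im,None,fx=6,fy=6,interpolation=2)
        q=(proj(n,np.array([[.54,.1,.06]]))[0]+.5)*6;x,y=int(q[0]),int(q[1]);out.append(big[y-220:y+220,x-200:x+200])
    cv2.imwrite(f"pics/v_{tag}.png",np.hstack(out))
IMS={}
E
python3 - <<'E'
from st import *
views("l")
for n in IMS:
    r=cams.silhouettes("strap",n)
    for q in r[:2]: print(n,q["score"],q["extent"])
for th in(-.1,-.05,0,.05,.1):
    c,s=np.cos(th),np.sin(th)
    P=place(np.array([[38-133*c,y,70+133*s+dz] for y in(-46,-20) for dz in(-3,3)])/1000.,*O)
    print(th,proj("scene",P).round(1).tolist(),proj("top",P).round(1).tolist())
E
```

```text
scene 0.46 [257.6, 168.3, 31.2, 23.2]
top 0.53 [260.7, 195.4, 9.8, 44.6]
-0.1 [[260.9, 192.8], [260.7, 191.6], [256.1, 189.1], [255.9, 188.0]] [[271.5, 236.9], [271.2, 236.7], [263.1, 238.1], [262.8, 237.9]]
-0.05 [[260.6, 191.6], [260.4, 190.4], [255.8, 187.9], [255.5, 186.7]] [[271.2, 236.9], [271.0, 236.7], [262.8, 238.1], [262.5, 237.9]]
0 [[260.4, 190.3], [260.2, 189.1], [255.5, 186.6], [255.3, 185.4]] [[271.0, 236.7], [270.8, 236.5], [262.5, 237.9], [262.3, 237.7]]
0.05 [[260.2, 189.0], [260.0, 187.8], [255.3, 185.3], [255.1, 184.1]] [[270.7, 236.4], [270.5, 236.2], [262.2, 237.6], [261.9, 237.4]]
0.1 [[260.1, 187.6], [259.9, 186.4], [255.2, 183.9], [255.0, 182.7]] [[270.5, 236.0], [270.2, 235.8], [261.9, 237.2], [261.6, 237.0]]
```

View pics/v_l.png

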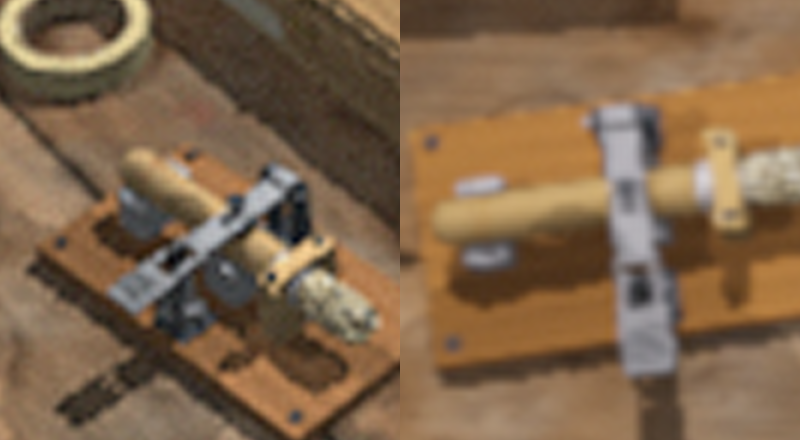

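Request:
step_arm([
  [0.6,18,-60,0,0,0,0],
  [0.6,18,-60,0,0,0,0],
  [0.6,18,-60,0,0,0,0],
  [0.6,18,-60,0,0,0,0],
  [0.6,16,-60,0,0,0,0],
  [0.6,0,-9,-30,0,0,0],
  [0.6,0,0,-45,0,0,0],
  [0.6,0,0,-40,0,0,0],
  [0.6,0,0,-20,0,0,0],
  [0.6,0,0,0,0,0,0],
])

```text
t: 32.58
tcp_pos: [0.4761, 0.0692, 0.0819]
ee_rot: [-0.08, 0.997, 0.0, -0.001]
force: [0.5, 0.2, 0.1]
width: 0.0514
finger_force: 0.0
```

Request:
step_arm([
  [0.6,1,3.2,-3,0,0,0],
  [0.6,0,0,0,0,0,0],
  [0.15,0,0,0,0,0,0],
  [0.15,0,0,0,0,0,0],
  [0.15,0,0,0,0,0,0],
  [0.15,0,0,0,0,0,0],
])

```text
t: 33.33
tcp_pos: [0.4791, 0.0719, 0.0806]
ee_rot: [-0.08, 0.997, -0.002, 0.001]
force: [-0.1, -7.7, 5.2]
width: 0.0239
finger_force: 59.0
```

Request:
step_arm([
  [0.15,0,0,0.7,0,0,0],
  [0.15,0,0,0,0,0,0],
])

```text
t: 33.58
tcp_pos: [0.4791, 0.0719, 0.0811]
ee_rot: [-0.08, 0.997, -0.002, 0.0]
force: [-0.2, -8.3, 0.8]
width: 0.0244
finger_force: 59.1
```

Request:
step_arm([
  [0.15,0,0,0.5,0,0,0],
  [0.15,0,0,0,0,0,0],
])

```text
t: 33.83
tcp_pos: [0.4791, 0.0719, 0.0813]
ee_rot: [-0.08, 0.997, -0.002, 0.0]
force: [1.5, -8.0, -2.5]
width: 0.0241
finger_force: 59.3
```

Request:
step_arm([
  [0.15,0,0,0.5,0,0,0],
  [0.15,0,0,0,0,0,0],
])

```text
t: 34.08
tcp_pos: [0.4791, 0.0719, 0.0816]
ee_rot: [-0.08, 0.997, -0.002, 0.0]
force: [3.6, -8.3, -6.0]
width: 0.024
finger_force: 59.5
```

Request:
step_arm([
  [0.15,0,0,-0.9,0,0,0],
  [0.15,0,0,0,0,0,0],
  [0.6,0,0,0,0,0,0],
  [0.6,0,0,0,0,0,0],
  [0.6,0,0,0,0,0,0],
  [0.6,0,0,15,0,0,0],
  [0.6,0,0,50,0,0,0],
  [0.6,-10,30,50,0,0,0],
  [0.6,-20,60,20,0,0,0],
  [0.6,-20,60,0,0,0,0],
  [0.6,-20,60,0,0,0,0],
  [0.6,-20,60,0,0,0,0],
])

```text
t: 35.58
tcp_pos: [0.3894, 0.3397, 0.2148]
ee_rot: [-0.081, 0.997, 0.0, 0.0]
force: [1.3, -0.8, 0.1]
width: 0.0511
finger_force: 0.0
```

```bash
python3 - <<'E'
from st import *
a={n:cv2.imread(f"pics/{n}_l.png") for n in("scene","top")}
views("m")
b=ray("top",(266,205),.05)
for n in IMS:
    q=proj(n,b[None])[0];x,y=int(q[0]),int(q[1])
    A,B=[cv2.cvtColor(v,cv2.COLOR_BGR2GRAY)[y-35:y+35,x-40:x+40].astype(np.float32) for v in(a[n],IMS[n])]
    print(n,np.abs(A-B).mean(),cv2.phaseCorrelate(A,B), np.argwhere(np.abs(A-B)>30).shape)
    h=[r for r in cams.silhouettes("handle",n)][:3]
    print([(round(r["score"],2),r["extent"]) for r in h])
print(monitor.state()["tcp_pos"])
E
```

```text
scene 4.02625 ((0.02522145593537317, 0.014678619002381765), 0.9428626100222269) (27, 2)
[(0.68, [327.8, 334.2, 54.8, 19.0]), (0.58, [261.0, 167.1, 25.7, 17.0])]
top 2.9319644 ((0.031053323606265337, -0.012178976819342324), 0.9171225052740839) (1, 2)
[(0.88, [229.9, 202.1, 44.6, 17.7]), (0.67, [436.6, 252.0, 45.3, 27.5])]
[0.38951498 0.33867066 0.21431038]
```

```bash
python3 -c "
from bench import order
print(order.close_job())"
```

```text
the job is handed in; nothing more can be done
None
```

The handle is bedded on the ferrule with a push of about 15 N and the strap is latched (it held a 6 N upward pull), but the strap press briefly read about 21 N against your 15 N limit; the job is handed in and no verdict came back.

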